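Seat a vial's stopper in the lever press and lift the vial out for inspection

TASK

The brown glass vial in the bench press still has its rubber stopper standing partly out: pull the press's sprung lever all the way down so that the stopper is pushed fully home, then ease the lever slowly back up to its rest without letting it fly. Then take the vial by its glass body (not by the stopper), lift it straight out of the press and finish while holding it upright and still in the gripper, at least 10 cm above its seat. Leave the two finished vials and the beaker alone.

Things in the scene. Friction and masses are not known exactly. Their poses are not given: they have to be found in the camera images.
- press: bench stoppering press, fixed on the worktop: grey base plate 190 x 110 mm, 16 mm high, from 65 mm in front of the origin to 125 mm behind it. Origin: on the worktop, straight under the vial's seat; x points from the front (the operator's side) to the back, y to the left, z up. On the plate a round aluminium pedestal of 42 mm diameter carries the seat; 80 mm behind it stands a grey fork, 44 mm wide and 140 mm high, that carries the lever.
- seat (a point): centre of the floor of the vial's seat, 40 mm above the worktop: a round pocket of 36 mm diameter, 8 mm deep (its rim is 48 mm above the worktop)
- press_hinge (a point): the lever's hinge axis, 80 mm behind the seat's axis and 122 mm above the worktop; the axis runs along the press's y
- lever (a joint): press lever, rad: 0 = at rest, standing up and leaning 10 degrees back; grows as it is pulled forward and down over the seat; 1.75 = fully down, level, on its stop. A spring drives it back to 0 (0.4 N m at rest, 1.1 N m fully down) and so holds it against a finger behind or on top of its grip; seating the stopper adds about 0.8 N m in the last 0.07 rad, in all about 10 N at the grip
- grip_bar (a point): centre of the black cross grip at the lever's end: a round bar, 18 mm thick and 84 mm long, lying level along the press's y, 170 mm from the hinge axis. The lever that meets its middle is a flat bar 12 mm wide, 18 mm in the plane of swing. Grip centre at rest: 289 mm above the worktop, 30 mm behind the hinge; fully down: 122 mm above the worktop, 90 mm in front of the seat's axis
- vial: brown glass serum vial standing in the seat: body 34 mm in diameter, straight from 0 to 45 mm height, then a shoulder and a neck of 21 mm; glass 66 mm high. Origin: centre of its underside; z points up along its axis. About 0.08 kg with its stopper.
- stopper (a joint): how far the stopper has been pushed down, in m: 0 = 6 mm proud of the vial's mouth, 0.006 = fully home with its flange on the glass; starts between 0 and 0.002. It slides stiffly (10 N).
- stopper_head: black rubber flange of the stopper, 20 mm in diameter, 4 mm thick; origin at the centre of its underside
- done_a: finished vial of the same shape and size, stopper home, standing on the worktop to the right; origin at the centre of its underside
- done_b: another finished vial like it, standing on the worktop to the right; origin at the centre of its underside
- beaker: clear plastic beaker, 56 mm in diameter, 76 mm high, standing on the worktop behind the press; origin at the centre of its underside
There are look-alikes about, which are no part of the job. Leave any green look-alike of the vial alone.

How it is judged:
By the outcome, as a careful person would: the job done as asked, in the order asked, and still so for the second after the job is handed in, while the arm keeps its last pose, push and grip.
It also fails if it takes over 64 s, if anything falls off the work surface, if the arm or the gripper's body presses on something with over 40 N, if the wrist force passes 120 N, or if a joint passes its speed limit or range.

ROBOT

A 6-joint arm with a two-finger parallel gripper is mounted at the origin on a cart in front of the work surface, level with it; the furniture and walls round the work are solid. World frame = base frame: x ahead of the robot, y to its left, z up, the work surface at z = 0. Lengths are in mm, angles in rad, forces in N, time in s.
With the tool pointing down it reaches from about 275 to 825 mm from the base axis. Payload 4.9 kg.
Tool frame: the origin (TCP) lies on the centre line of the jaws, within the pads' length; the fingertips stand 17 mm ahead of it and the grasp point (between the pads) lies 2 mm behind it; x points along the fingers, y is the direction in which the jaws open and shut, and the axes are right-handed (so a half turn about x gives the same grasp; the last joint's range is limited). The gripper opens to 85 mm and grips with 20 to 120 N. Pads are 22 mm wide; open, the fingers measure 114 mm over their backs; the gripper's body (76 mm by 85 mm) begins 54 mm behind the grasp point. The pads swing forward as they close: fully open they stand 13 mm farther back than shut.
Start: joints at [-1.311, 0.326, -0.193, 1.052, 0, 1.437], TCP at [211.048, -507.915, 248.281] pointing down, gripper open.
Joint ranges: [-2.65, 2.65], [-0.97, 1.79], [-1.3, 1.35], [-1.93, 2.1], [-1.47, 1.37], [-3.14, 3.14]. Speed limits (rad/s): [2.57, 2.57, 3.14, 3.14, 3.14, 3.14].

INTERFACE

Orientations are given as [roll, pitch, yaw] about the fixed x, y, z axes, in that order (R = Rz(yaw) Ry(pitch) Rx(roll)).
In Python, from plant import r gives the robot as it stands.
- The arm moves only by the tool apply_moves, never from a script. Its argument "deltas" is text: rows parted by semicolons, each of 7 numbers parted by spaces: the shift along the tool's x, y, z in mm, then the turn, a rotation vector about the tool's x, y, z in rad, then the closure, from -1 (fully open) to 1 (shut), so that 0 is half open. A call has 1 to 20 rows; each row shifts and turns the pose as measured when the row begins, along the tool's axes as they then stand; what a row does not reach is not made up. A row lasts 1/10 s, in which the tool goes at most 50 mm and 8.59 degrees, less where a joint would pass 70% of its speed; a pose out of reach is approached as far as the arm can. A call is refused whole if a number of a shift passes 50 or a number of a turn 0.15, either way. A call with a gripper value outside its range is refused whole. The fingers move at their own pace and stop on an object; "squeeze" is the grip in N (left out, the last holds). Time passes only in rows, so rows that do not move let the fingers close. It gives the time, the measured TCP pose, the force and the opening at its end, in the units of the state.
- r.observe(): the state, without advancing time (a new reading comes with each control period).
- r.capture(name): name is "scene" or "top" or "wrist"; returns the picture (384x512x3 uint8, red, green, blue); there is no depth.
- r.camera_params(name): a dict with "intrinsics" (3x3 intrinsics, pixels), "R" (3x3) and "t" (3): a world point X has camera coordinates R X + t. Camera axes: x right, y down, z forward; pixel columns grow to the right and rows downward; lengths in mm; the calibration is good to about 2 mm. A picture is of the moment at which its call begins: read the wrist's pose just before it. camera_params takes no time and is no camera call; for the wrist camera it gives the pose at the moment of the call.
- r.sign_off(): hands the job in, once; it reports no verdict.
The state is a dict: "clock": time; "qpos": joint angles; "dq": joint speeds; "tau": joint torques, N m; "tcp_pos": TCP position; "tool_rot": TCP orientation; "ft_force": force on the tool from outside, world axes, zero at the start; "torque": the same for the moment, N m; "width": finger opening in mm.
Only numpy, scipy, OpenCV 4.12 (cv2) and the standard library are available. Lean on these libraries where they do the work, as an engineer would, in place of code of your own. Each camera call takes 0.05 s, during which the arm holds its last target.

## Working session

There is one attempt and no reset: what is moved stays moved. The work goes in short steps, Python scripts to look and compute and a tool call to move; the robot and the scene stay as the last step left them, time stands still between calls to the robot, and variables do not carry over. Pictures are saved under pics/ and viewed, and the job is handed in when it is done.

Besides the shell and the picture viewer there is one more tool, called after "Request:" as name(argument=value, ...) on one line, values as JSON. apply_moves: Moves the arm, as the interface text tells. Its arguments: {"type":"object","properties":{"deltas":{"type":"string"},"squeeze":{"type":"number"}},"required":["deltas"]}

```bash
ls; mkdir -p pics; python3 - <<'E'
from plant import r
import cv2
print(r.observe())
for n in ("scene","top"):
    im=r.capture(n); cv2.imwrite(f"pics/{n}0.png",im[:,:,::-1])
    p=r.camera_params(n); print(n,p)
E
```

```text
pics
{'clock': 0.0, 'qpos': array([-1.31118205e+00,  3.26924453e-01, -1.93559692e-01,  1.05202216e+00,
       -1.33797410e-06,  1.43660250e+00]), 'dq': array([-0.00027114,  0.00035907, -0.00022911, -0.00079215,  0.00057429,
        0.00020447]), 'tau': array([ 5.87152863e-04, -4.43403590e+01,  2.62436342e+01,  1.53670233e-02,
       -2.02506058e-04,  1.14249491e-05]), 'tcp_pos': array([ 210.91086732, -507.36068849,  247.52158421]), 'tool_rot': array([-1.70420771,  1.56908635,  1.83119305]), 'ft_force': array([-0.06200784, -0.10835739,  0.30742925]), 'torque': array([-0.02868866,  0.03331209,  0.02889924]), 'width': 85.55956798377316}
scene {'intrinsics': array([[364.49974536,   0.        , 255.20622392],
       [  0.        , 364.49974536, 191.48723767],
       [  0.        ,   0.        ,   1.        ]]), 'R': array([[ 0.90289173, -0.42903054,  0.02682001],
       [-0.15633314, -0.38584032, -0.9092234 ],
       [ 0.40043285,  0.81673744, -0.41544373]]), 't': array([-646.81287736,  197.00570671,  942.2059416 ])}
top {'intrinsics': array([[381.08988334,   0.        , 259.79426509],
       [  0.        , 381.08988334, 197.29624955],
       [  0.        ,   0.        ,   1.        ]]), 'R': array([[ 0.01833224, -0.99980708,  0.00705259],
       [-0.98286494, -0.01931467, -0.18331246],
       [ 0.18341331, -0.00357121, -0.9830294 ]]), 't': array([-227.44524461,  644.33739844,  921.61445365])}
```

View pics/scene0.png

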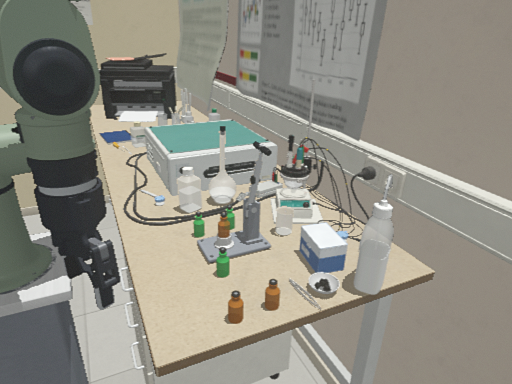

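View pics/top0.png

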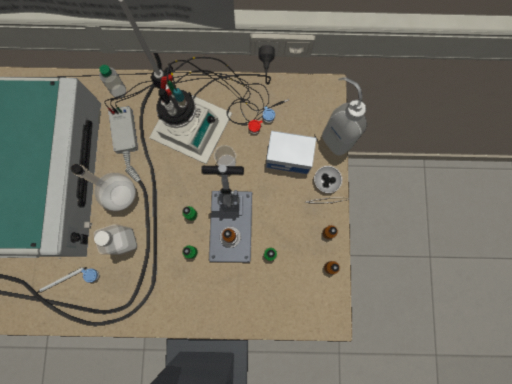

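The scene view shows the press with its brown vial at about (224,230). Green look-alikes stand at (199,226), (230,218) and (223,263), and the finished brown vials at (236,307) and (272,295). In the top view the press vial is at (229,236), the grip at (222,170) and the beaker at (226,158). I'll enlarge both.

```bash
python3 - <<'E'
import cv2
a=cv2.imread("pics/top0.png")[140:280,160:300]; cv2.imwrite("pics/top0c.png",cv2.resize(a,None,fx=4.2,fy=4.2,interpolation=cv2.INTER_CUBIC))
a=cv2.imread("pics/scene0.png")[130:280,180:320]; cv2.imwrite("pics/scene0c.png",cv2.resize(a,None,fx=4,fy=4,interpolation=cv2.INTER_CUBIC))
E
```

```text
(no output)
```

View pics/top0c.png

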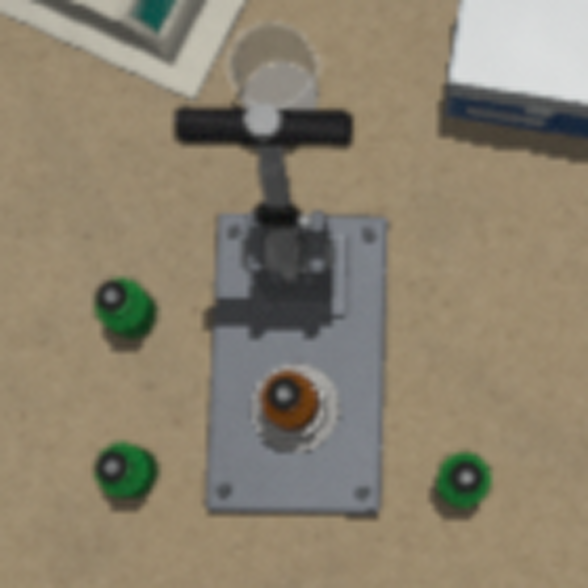

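View pics/scene0c.png

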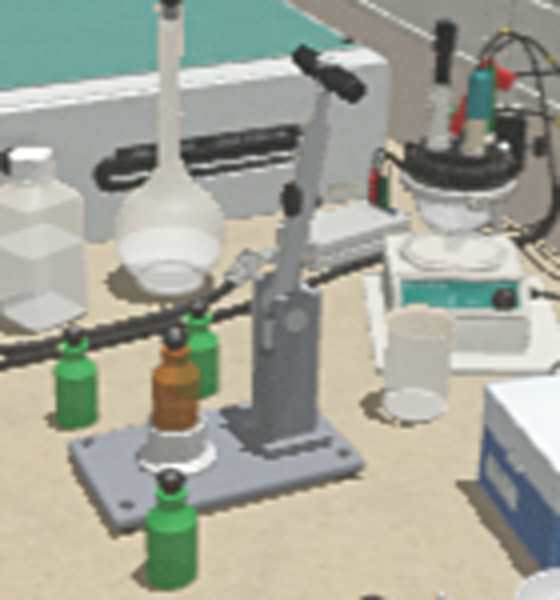

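```bash
cat > h.py <<'E'
from plant import r
import numpy as np, cv2
from scipy.optimize import least_squares
from scipy.spatial.transform import Rotation as Ro
def proj(n,X,P=None):
    p=P or r.camera_params(n); c=np.atleast_2d(X)@p["R"].T+p["t"]; q=c@p["intrinsics"].T; return q[:,:2]/q[:,2:]
def ray(n,uv,z,P=None):
    p=P or r.camera_params(n); d=p["R"].T@np.linalg.solve(p["intrinsics"],[*uv,1]); o=-p["R"].T@p["t"]; return o+d*(z-o[2])/d[2]
def press(X,q):
    X=np.atleast_2d(X); c,s=np.cos(q[2]),np.sin(q[2]); return np.c_[q[0]+c*X[:,0]-s*X[:,1],q[1]+s*X[:,0]+c*X[:,1],X[:,2]]
E
python3 - <<'E'
from h import *
top=np.array([(220,214),(387,217),(378,513),(207,510)])/4.2+[160,140]
T=[(125,55,16),(125,-55,16),(-65,-55,16),(-65,55,16)]
gt=np.array([(176,126),(352,127)])/4.2+[160,140]; G=[(110,42,289),(110,-42,289)]
sc=np.array([(70,448),(118,524),(362,464)])/4+[180,130]; S=[(-65,55,16),(-65,-55,16),(125,-55,16)]
f=lambda q:np.r_[(proj("top",press(T,q))-top).ravel(),(proj("scene",press(S,q))-sc).ravel()]
s=least_squares(f,[400,0,0]);print(s.x,s.fun.round(1))
q=s.x
print("grip", proj("top",press(G,q)),gt)
print("grip sc",(proj("scene",press(G,q))-[180,130])*4)
ft=lambda q:np.r_[(proj("top",press(T,q))-top).ravel()]
print(least_squares(ft,q).x)
print("stopper top/press",(proj("top",press([(0,0,40+66+10-1)],q))-[160,140])*4.2)
print("mouth sc",(proj("scene",press([(0,0,115),(0,0,48)],q))-[180,130])*4)
for n,uv,z in [("done",(330,232),70),("done",(332,268),70),("beaker",(226,158),76)]: print(n,ray("top",uv,z))
E
```

```text
[ 5.48761539e+02 -1.41876084e+02  4.06730556e-03] [-0.2 -0.7  0.8 -0.7  1.6  0.1  0.2  0.2 -1.7 -2.1 -1.3 -0.7  0.9 -1.2]
grip [[202.5687241  170.15907643]
 [244.76496731 170.81802093]] [[201.9047619  170.        ]
 [243.80952381 170.23809524]]
grip sc [[298.25835069  56.77156626]
 [354.67629477  93.3279452 ]]
[ 5.47990767e+02 -1.40110355e+02 -3.30047035e-03]
stopper top/press [[287.66304447 393.07668761]]
mouth sc [[173.19711748 335.61833441]
 [174.10591679 419.74247531]]
done [ 561.55269263 -393.0721057    70.        ]
done [ 472.69734347 -396.63975731   70.        ]
beaker [ 747.14646492 -125.94294679   76.        ]
```

```bash
cat >> h.py <<'E'
def st():
    o=r.observe(); R=Ro.from_euler('xyz',o['tool_rot']).as_matrix(); return o,R
def show():
    o,R=st(); print("t",round(float(o['clock']),2),"tcp",o['tcp_pos'].round(1),"q",o['qpos'].round(3),"F",o['ft_force'].round(1),"M",o['torque'].round(2),"w",round(float(o['width']),1)); print(R.round(3))
def togo(target,Rt=None):
    o,R=st(); print("shift tool",(R.T@(np.array(target)-o['tcp_pos'])).round(1))
    if Rt is not None: print("rotvec tool",Ro.from_matrix(R.T@Rt).as_rotvec().round(3))
E
python3 - <<'E'
from h import *
show()
# jaw along +-x, pointing down
for s in (1,-1):
    Rt=np.array([[0,0,-1.],[s,0,0],[0,0,0]]); 
    x=np.array([0,0,-1.]); y=np.array([s,0,0.]); togo([658,-165,390],np.c_[x,y,np.cross(x,y)])
E
```

```text
t 0.1 tcp [ 210.9 -507.4  247.6] q [-1.311  0.327 -0.193  1.052 -0.     1.437] F [-0.1 -0.4 -0.3] M [-0.    0.04 -0.03] w 85.5
[[-0.     0.384 -0.923]
 [ 0.002 -0.923 -0.384]
 [-1.    -0.002 -0.   ]]
shift tool [-142.1 -144.9 -544.3]
rotvec tool [-1.177e+00 -1.000e-03  1.000e-03]
shift tool [-142.1 -144.9 -544.3]
rotvec tool [1.965e+00 1.000e-03 1.000e-03]
```

Request:
apply_moves(deltas="-20 0 0 -0.14 0 0 -1;-20 0 0 -0.14 0 0 -1;-20 0 0 -0.14 0 0 -1;-20 0 0 -0.14 0 0 -1;-20 0 0 -0.14 0 0 -1;-20 0 0 -0.14 0 0 -1;-20 0 0 -0.14 0 0 -1;-10 0 0 -0.14 0 0 -1;0 30 -30 -0.06 0 0 -1;0 30 -30 0 0 0 -1;0 30 -30 0 0 0 -1;0 30 -30 0 0 0 -1;0 30 -30 0 0 0 -1;0 30 -30 0 0 0 -1;0 30 -30 0 0 0 -1;0 30 -30 0 0 0 -1", squeeze=60)

```text
clock: 1.7
tcp_pos: [443.9, -250.4, 397.6]
tool_rot: [-2.803, 1.554, 1.95]
ft_force: [0.1, -0.1, 0.5]
width: 85.3
```

```bash
cat >> h.py <<'E'
Rx=np.c_[[0,0,-1.],[1,0,0],[0,-1,0]]
E
python3 - <<'E'
from h import *
show(); togo([658,-165,360],Rx)
E
```

```text
t 1.7 tcp [ 443.9 -250.4  397.6] q [-0.663  0.207  0.025  1.403  0.009  0.866] F [ 0.1 -0.1  0.5] M [-0.08 -0.01  0.01] w 85.3
[[-0.006  0.999  0.041]
 [ 0.016  0.041 -0.999]
 [-1.    -0.006 -0.016]]
shift tool [ 37.6 217.7 -75.9]
rotvec tool [ 0.041 -0.016  0.006]
```

Request:
apply_moves(deltas="5 30 -10 0.02 0 0 -1;5 30 -10 0.02 -0.01 0 -1;5 30 -10 0 0 0 -1;5 30 -10 0 0 0 -1;5 30 -10 0 0 0 -1;5 30 -10 0 0 0 -1;0 25 -10 0 0 0 -1;0 0 0 0 0 0 -1")

```text
clock: 2.5
tcp_pos: [657.1, -166.9, 360.9]
tool_rot: [-2.183, 1.556, 2.537]
ft_force: [-0.7, -0.8, -0.1]
width: 85.5
```

```bash
python3 - <<'E'
from h import *
show(); togo([658,-165,292],Rx)
for n in ("scene","wrist"):
    im=r.capture(n); cv2.imwrite(f"pics/{n}1.png",im[:,:,::-1])
a=cv2.imread("pics/scene1.png")[80:260,180:330]; cv2.imwrite("pics/scene1c.png",cv2.resize(a,None,fx=3.3,fy=3.3,interpolation=cv2.INTER_CUBIC))
E
```

```text
t 2.5 tcp [ 657.1 -166.9  360.9] q [-0.359  0.568  0.467  1.485  0.004  1.203] F [-0.7 -0.8 -0.1] M [ 0.01  0.   -0.02] w 85.5
[[-0.012  1.     0.008]
 [ 0.009  0.008 -1.   ]
 [-1.    -0.012 -0.009]]
shift tool [68.9  1.8 -1.3]
rotvec tool [ 0.008 -0.009  0.012]
```

View pics/scene1c.png

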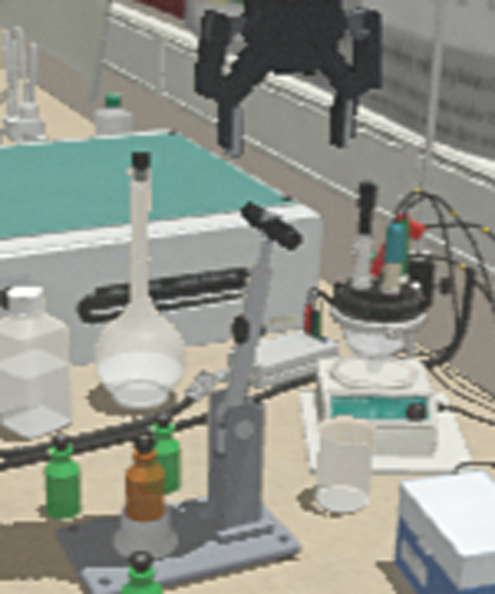

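View pics/wrist1.png

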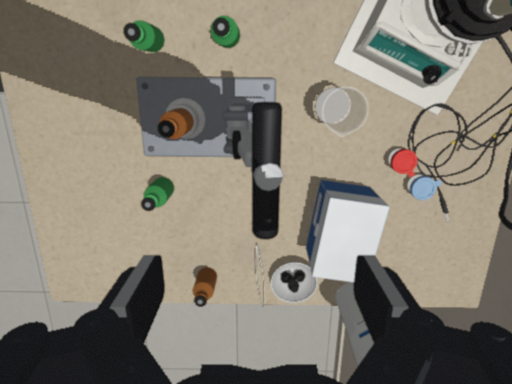

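The wrist view looks down on the press. The black grip runs from (267,103) to (265,237), with a pale cap at its centre at (268,176). The brown vial in the press is at (178,124). I'll locate the grip and the vial from this view.

```bash
python3 - <<'E'
from h import *
P=r.camera_params("wrist")
for uv in [(267,103),(265,237),(265,170)]: print(ray("wrist",uv,292,P).round(1), ray("top",(223,170.2),289).round(1))
q=[548.3,-141,0]
print(proj("wrist",press([(0,0,115),(110,42,289),(110,-42,289),(-65,55,16),(-65,-55,16),(125,55,16)],q),P).round(0))
E
```

```text
[ 657.4 -100.2  292. ] [ 659.3 -140.1  289. ]
[ 657.3 -184.3  292. ] [ 659.3 -140.1  289. ]
[ 656.7 -139.5  292. ] [ 659.3 -140.1  289. ]
[[166. 128.]
 [269. 100.]
 [266. 233.]
 [135.  76.]
 [143. 156.]
 [277.  77.]]
```

Request:
apply_moves(deltas="15 0 0 0 0 -0.05 -1;15 0 0 0 0 -0.05 -1;15 0 0 0 0 -0.05 -1;15 3 0 0 0 0 -1;12 2 0 0 0 0 -1;0 0 0 0 0 0 -1")

```text
clock: 3.2
tcp_pos: [646.5, -172.7, 291.5]
tool_rot: [-1.601, 1.403, 3.112]
ft_force: [0.2, 0.9, 0.5]
width: 85.7
```

```bash
python3 - <<'E'
from h import *
show(); togo([657.3,-166,287])
for n in ("scene","wrist"):
    im=r.capture(n); cv2.imwrite(f"pics/{n}2.png",im[:,:,::-1])
a=cv2.imread("pics/scene2.png")[80:260,180:330]; cv2.imwrite("pics/scene2c.png",cv2.resize(a,None,fx=3.3,fy=3.3,interpolation=cv2.INTER_CUBIC))
E
```

```text
t 3.2 tcp [ 646.5 -172.7  291.5] q [-0.349  0.689  0.493  1.534 -0.052  1.226] F [0.2 0.9 0.5] M [-0.01 -0.12  0.03] w 85.7
[[-0.167  0.986 -0.   ]
 [ 0.005  0.001 -1.   ]
 [-0.986 -0.167 -0.005]]
shift tool [ 2.7 11.4 -6.6]
```

View pics/scene2c.png

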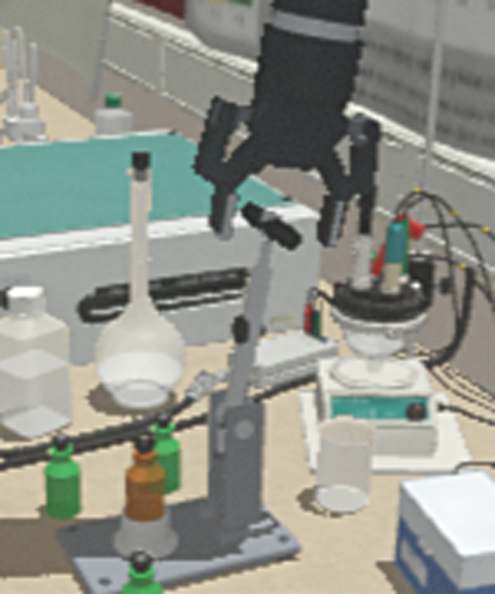

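View pics/wrist2.png

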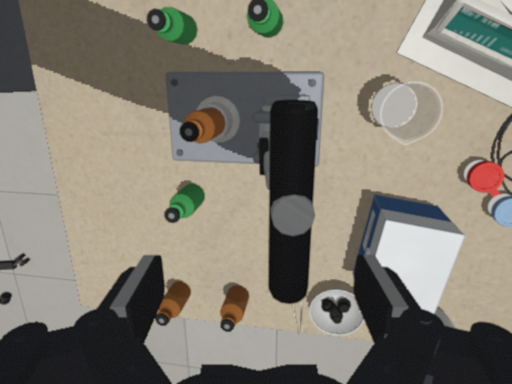

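```bash
python3 - <<'E'
from h import *
P=r.camera_params("wrist"); o,R=st(); 
print("tcp px",proj("wrist",[o['tcp_pos'],o['tcp_pos']+R@[-2,11,0],o['tcp_pos']+R@[-15,0,0]],P).round(0))
for uv in [(295,102),(288,298),(292,200)]: print(ray("wrist",uv,292,P).round(1))
print(proj("wrist",press([(110,42,289),(110,-42,289),(110,0,289)],[547.5,-142,0]),P).round(0))
E
```

```text
tcp px [[260. 277.]
 [286. 280.]
 [261. 299.]]
[659.5 -99.3 292. ]
[ 659.4 -183.4  292. ]
[ 659.6 -137.1  292. ]
[[290. 103.]
 [284. 295.]
 [287. 208.]]
```

Request:
apply_moves(deltas="2 6 -5 0 0 0 -1;1 5 -3 0 0 0 -1;0 0 0 0 0 0 -1")

```text
clock: 3.6
tcp_pos: [658.6, -165.0, 292.4]
tool_rot: [-1.586, 1.411, 3.125]
ft_force: [-1.1, 0.3, 0.1]
width: 85.5
```

```bash
python3 - <<'E'
from h import *
show(); togo([658,-165,287])
E
```

```text
t 3.6 tcp [ 658.6 -165.   292.4] q [-0.333  0.706  0.527  1.544 -0.05   1.243] F [-1.1  0.3  0.1] M [ 0.03 -0.16 -0.03] w 85.5
[[-0.159  0.987 -0.001]
 [ 0.003 -0.001 -1.   ]
 [-0.987 -0.159 -0.002]]
shift tool [5.4 0.2 0. ]
```

Request:
apply_moves(deltas="5 0 0 0 0 0 -1;0 0 0 0 0 0 0;0 0 0 0 0 0 1;0 0 0 0 0 0 1;0 0 0 0 0 0 1;0 0 0 0 0 0 1;0 0 0 0 0 0 1;0 0 0 0 0 0 1", squeeze=40)

```text
clock: 4.4
tcp_pos: [658.9, -164.7, 287.6]
tool_rot: [-1.584, 1.414, 3.128]
ft_force: [-0.4, 1.1, -0.6]
width: 16.7
```

```bash
python3 - <<'E'
from h import *
show(); togo([658,-165,287])
for n in ("scene",):
    im=r.capture(n); cv2.imwrite(f"pics/{n}3.png",im[:,:,::-1])
a=cv2.imread("pics/scene3.png")[80:260,180:330]; cv2.imwrite("pics/scene3c.png",cv2.resize(a,None,fx=3.3,fy=3.3,interpolation=cv2.INTER_CUBIC))
E
```

```text
t 4.4 tcp [ 658.9 -164.7  287.6] q [-0.333  0.704  0.512  1.528 -0.049  1.242] F [-0.4  1.1 -0.6] M [ 0.07 -0.18 -0.  ] w 16.7
[[-0.156  0.988 -0.001]
 [ 0.002 -0.    -1.   ]
 [-0.988 -0.156 -0.002]]
shift tool [ 0.7 -0.8  0.3]
```

View pics/scene3c.png

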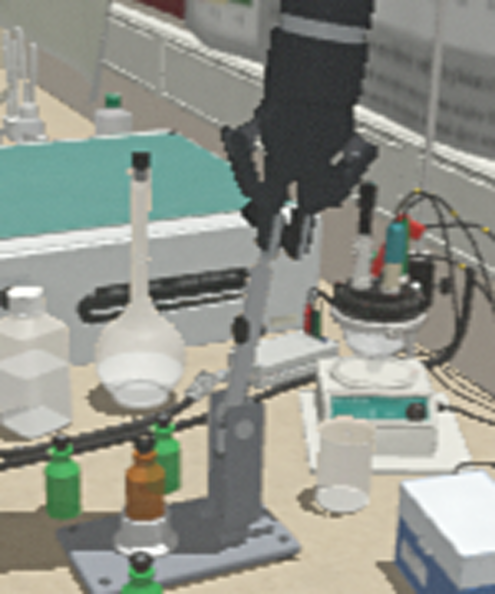

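```bash
cat > kin.py <<'E'
from h import *
D=[([.327,-.193,1.052],[210.9,-507.4,247.6]),([.207,.025,1.403],[443.9,-250.4,397.6]),([.568,.467,1.485],[657.1,-166.9,360.9]),([.689,.493,1.534],[646.5,-172.7,291.5]),([.706,.527,1.544],[658.6,-165.,292.4]),([.704,.512,1.528],[658.9,-164.7,287.6])]
def fk(q,p):
    h,L1,a,L2,b,L3=p; s=q[1-1]; e=q[0]-q[1]; t=e+q[2]
    return np.array([L1*np.sin(s+a)+L2*np.cos(e+b)+L3*np.cos(t), h+L1*np.cos(s+a)-L2*np.sin(e+b)-L3*np.sin(t)])
def target(x): return np.array([np.sqrt(x[0]**2+x[1]**2-74**2),x[2]])
def fit():
    f=lambda p:np.concatenate([fk(q,p)-target(x) for q,x in D]+[(np.array(p)-[250,350,0,350,0,250])*[.01,.01,5,.01,5,.01]])
    return least_squares(f,[250,350,0,350,0,250])
if __name__=="__main__":
    s=fit(); print(s.x.round(3),s.fun.round(1))
    for tau in (0,.5,.8,1.1,1.4,1.57):
        pit=np.pi/2-tau
        g=lambda q:np.r_[fk(q,s.x)-target([458,-165,122]),100*(q[0]-q[1]+q[2]-pit)]
        for q0 in ([0,0,0],[.5,-.5,.5],[-.5,-1.,.5]):
            w=least_squares(g,q0); print(tau,w.x.round(2),round(w.cost,3))
E
python3 kin.py
```

```text
[ 3.16121e+02  5.13019e+02 -1.00000e-03  4.05322e+02 -1.68000e-01
  4.15075e+02] [-0.1 -0.1  0.1  0.2 -0.2  0.2  0.1 -0.1 -0.1 -0.1  0.1 -0.1  0.7  1.6
 -0.   0.6 -0.8  1.7]
0 [ 0.34 -0.53  0.7 ] 0.0
0 [ 0.34 -0.53  0.7 ] 0.0
0 [ 0.34 -0.53  0.7 ] 0.0
0.5 [ 0.12 -1.04 -0.09] 0.0
0.5 [ 0.12 -1.04 -0.09] 0.0
0.5 [ 0.12 -1.04 -0.09] 0.0
0.8 [ 0.25 -1.35 -0.83] 0.0
0.8 [ 0.25 -1.35 -0.83] 0.0
0.8 [ 0.25 -1.35 -0.83] 0.0
1.1 [ 1.4  -1.68 -2.6 ] 0.0
1.1 [ 1.4  -1.68 -2.6 ] 0.0
1.1 [ 1.4  -1.68 -2.6 ] 0.0
1.4 [ 1.99 -1.53 -3.35] 0.0
1.4 [ 3.24 -1.95 -5.01] 0.0
1.4 [ 3.24 -1.95 -5.01] 0.0
1.57 [ 3.65 -2.12 -5.77] 0.0
1.57 [ 3.65 -2.12 -5.77] 0.0
1.57 [ 3.65 -2.12 -5.77] 0.0
```

```bash
cat > plan.py <<'E'
import sys
from h import *
H=np.array([628.5,122.])
def Rt(tau):
    x=np.array([np.sin(tau),0,-np.cos(tau)]); y=np.array([np.cos(tau),0,np.sin(tau)]); return np.c_[x,y,np.cross(x,y)]
def phi_of(R,p):
    g=p-R@[2,0,0]; d=g[[0,2]]-H; return np.arctan2(-d[0],d[1])+.1745, np.hypot(*d)
def tcp(phi,tau,rad=170.):
    a=phi-.1745; return np.array([H[0]-rad*np.sin(a),-164.7,H[1]+rad*np.cos(a)])+Rt(tau)@[2,0,0]
def plan(phi1,tau1,n,rad=170.):
    show()
    o,R=st(); p=o['tcp_pos']; ph,rr=phi_of(R,p); tau=np.arctan2(R[0,0],-R[2,0]); print("phi %.3f rad %.1f tau %.3f"%(ph,rr,tau))
    Rc=R; pc=p
    for k in range(1,n+1):
        f=k/n; Rn=Rt(tau+f*(tau1-tau)); pn=tcp(ph+f*(phi1-ph),tau+f*(tau1-tau),rr+f*(rad-rr))
        print((Rc.T@(pn-pc)).round(1), Ro.from_matrix(Rc.T@Rn).as_rotvec().round(3)); Rc,pc=Rn,pn
if __name__=="__main__": plan(float(sys.argv[1]),float(sys.argv[2]),int(sys.argv[3]))
E
python3 plan.py 0.437 -0.01 10
```

```text
t 4.45 tcp [ 659.  -164.7  287.6] q [-0.333  0.704  0.512  1.528 -0.049  1.242] F [ 0.9 -0.7 -1. ] M [ 0.05 -0.41  0.  ] w 16.8
[[-0.156  0.988 -0.001]
 [ 0.002 -0.    -1.   ]
 [-0.988 -0.156 -0.002]]
phi -0.007 rad 170.4 tau -0.157
[ 0.  -7.5  0. ] [-0.    -0.002  0.015]
[ 0.2 -7.5  0. ] [0.    0.    0.015]
[ 0.5 -7.5  0. ] [0.    0.    0.015]
[ 0.7 -7.5  0. ] [0.    0.    0.015]
[ 0.9 -7.5  0. ] [0.    0.    0.015]
[ 1.1 -7.4  0. ] [0.    0.    0.015]
[ 1.4 -7.4  0. ] [0.    0.    0.015]
[ 1.6 -7.4  0. ] [0.    0.    0.015]
[ 1.8 -7.3  0. ] [0.    0.    0.015]
[ 2.  -7.2  0. ] [0.    0.    0.015]
```

Request:
apply_moves(deltas="0 -4 0 0 0 0.01 1;0.2 -7.5 0 0 0 0.015 1;0.5 -7.5 0 0 0 0.015 1;0.7 -7.5 0 0 0 0.015 1;0.9 -7.5 0 0 0 0.015 1;1.1 -7.5 0 0 0 0.015 1;1.4 -7.5 0 0 0 0.015 1", squeeze=60)

```text
clock: 5.15
tcp_pos: [622.2, -164.7, 290.6]
tool_rot: [-1.677, 1.55, 3.037]
ft_force: [6.5, 0.3, -1.3]
width: 16.2
```

```bash
cat > snap.py <<'E'
import sys
from h import *
n=sys.argv[1]
im=r.capture("scene")[80:260,180:330]; cv2.imwrite(f"pics/s{n}.png",cv2.resize(im[:,:,::-1],None,fx=3.3,fy=3.3,interpolation=cv2.INTER_CUBIC))
E
python3 snap.py 4; python3 plan.py 0.7 0.1 10
```

```text
t 5.2 tcp [ 621.1 -164.7  290.6] q [-0.371  0.501  0.182  1.272 -0.006  1.199] F [ 6.1 -0.3 -5.2] M [ 0.05 -1.91 -0.02] w 16.3
[[-0.021  1.     0.001]
 [ 0.002  0.001 -1.   ]
 [-1.    -0.021 -0.002]]
phi 0.217 rad 170.8 tau -0.021
[ 0.8 -8.2  0. ] [ 0.001 -0.002  0.012]
[ 1.1 -8.1  0. ] [0.    0.    0.012]
[ 1.4 -8.1  0. ] [0.    0.    0.012]
[ 1.7 -8.   0. ] [0.    0.    0.012]
[ 2. -8.  0.] [0.    0.    0.012]
[ 2.3 -7.9  0. ] [0.    0.    0.012]
[ 2.5 -7.8  0. ] [0.    0.    0.012]
[ 2.8 -7.7  0. ] [0.    0.    0.012]
[ 3.1 -7.6  0. ] [0.    0.    0.012]
[ 3.4 -7.5  0. ] [0.    0.    0.012]
```

View pics/s4.png

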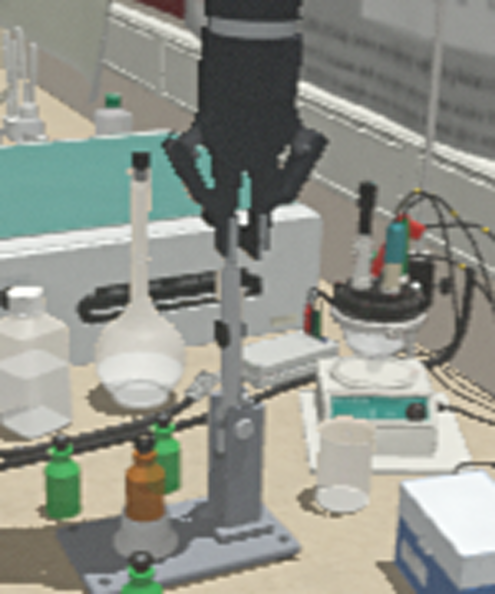

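The grip is held at about (245,225) in the crop, and the lever has come forward past vertical. I'll keep pulling.

Request:
apply_moves(deltas="0.8 -8 0 0 0 0.01 1;1.1 -8 0 0 0 0.01 1;1.4 -8 0 0 0 0.01 1;1.7 -8 0 0 0 0.01 1;2 -8 0 0 0 0.01 1;2.3 -8 0 0 0 0.01 1;2.5 -8 0 0 0 0.01 1;2.8 -8 0 0 0 0.01 1;3.1 -7.5 0 0 0 0.01 1;3.4 -7.5 0 0 0 0.01 1", squeeze=60)

```text
clock: 6.2
tcp_pos: [568.7, -164.7, 280.8]
tool_rot: [1.589, 1.422, 0.024]
ft_force: [6.3, 1.6, 5.9]
width: 16.4
```

```bash
python3 plan.py 1.1 0.25 10
```

```text
t 6.2 tcp [ 568.7 -164.7  280.8] q [-0.439  0.283 -0.179  0.976  0.066  1.13 ] F [6.3 1.6 5.9] M [ 0.46 -2.05 -0.03] w 16.4
[[ 0.148  0.989  0.006]
 [ 0.004  0.006 -1.   ]
 [-0.989  0.148 -0.003]]
phi 0.532 rad 171.7 tau 0.148
[ 2.5 -9.4 -0.1] [ 0.006 -0.004  0.01 ]
[ 2.9 -9.3  0. ] [0.   0.   0.01]
[ 3.3 -9.1  0. ] [0.   0.   0.01]
[ 3.7 -8.9  0. ] [0.   0.   0.01]
[ 4.1 -8.8  0. ] [0.   0.   0.01]
[ 4.5 -8.5  0. ] [0.   0.   0.01]
[ 4.9 -8.3  0. ] [0.   0.   0.01]
[ 5.3 -8.1  0. ] [0.   0.   0.01]
[ 5.7 -7.8  0. ] [0.   0.   0.01]
[ 6.  -7.5  0. ] [0.   0.   0.01]
```

Request:
apply_moves(deltas="2.5 -9 0 0 0 0.006 1;2.9 -9 0 0 0 0.006 1;3.3 -9 0 0 0 0.006 1;3.7 -9 0 0 0 0.006 1;4.1 -8.7 0 0 0 0.006 1;4.5 -8.5 0 0 0 0.006 1;4.9 -8.3 0 0 0 0.006 1;5.3 -8 0 0 0 0.006 1;5.7 -7.8 0 0 0 0.006 1;6 -7.5 0 0 0 0.006 1")

```text
clock: 7.2
tcp_pos: [518.9, -164.8, 251.5]
tool_rot: [1.571, 1.287, 0.015]
ft_force: [-10.1, 3.9, 19.9]
width: 16.0
```

```bash
python3 snap.py 5; python3 plan.py 1.4 0.35 10
```

```text
t 7.25 tcp [ 517.7 -164.8  250.4] q [-0.52   0.133 -0.481  0.713  0.142  1.055] F [-7.7  2.9 15.6] M [ 0.56  0.27 -0.01] w 16.1
[[ 0.278  0.96   0.013]
 [ 0.004  0.013 -1.   ]
 [-0.96   0.278 -0.   ]]
phi 0.882 rad 171.4 tau 0.282
[ 4.  -7.9 -0.2] [ 0.013 -0.004  0.007]
[ 4.4 -7.7  0. ] [0.    0.    0.007]
[ 4.7 -7.5  0. ] [0.    0.    0.007]
[ 5.  -7.3  0. ] [0.    0.    0.007]
[ 5.3 -7.   0. ] [0.    0.    0.007]
[ 5.6 -6.8  0. ] [0.    0.    0.007]
[ 5.9 -6.5  0. ] [0.    0.    0.007]
[ 6.2 -6.2  0. ] [0.    0.    0.007]
[ 6.5 -6.   0. ] [0.    0.    0.007]
[ 6.8 -5.7  0. ] [0.    0.    0.007]
```

View pics/s5.png

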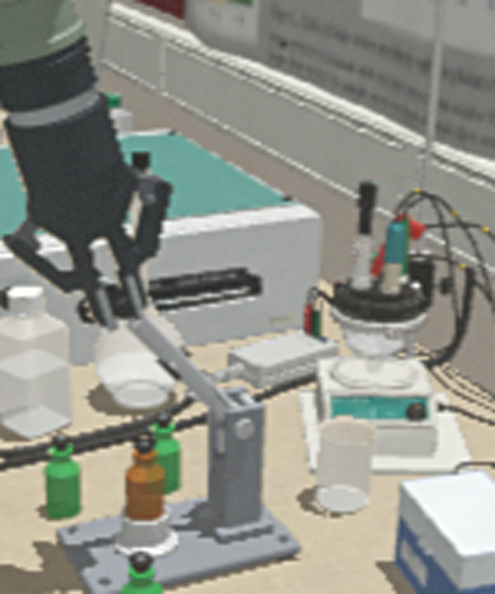

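```bash
sed -i 's/int(sys.argv\[3\])/int(sys.argv[3]),float(sys.argv[4])/' plan.py; python3 plan.py 1.4 0.36 10 173
```

```text
t 7.25 tcp [ 517.7 -164.8  250.4] q [-0.52   0.133 -0.481  0.713  0.142  1.055] F [-7.7  2.9 15.6] M [ 0.56  0.27 -0.01] w 16.1
[[ 0.278  0.96   0.013]
 [ 0.004  0.013 -1.   ]
 [-0.96   0.278 -0.   ]]
phi 0.882 rad 171.4 tau 0.282
[ 3.7 -8.  -0.2] [ 0.013 -0.004  0.008]
[ 4.1 -7.9  0. ] [0.    0.    0.008]
[ 4.4 -7.7  0. ] [0.    0.    0.008]
[ 4.8 -7.5  0. ] [0.    0.    0.008]
[ 5.1 -7.3  0. ] [0.    0.    0.008]
[ 5.4 -7.1  0. ] [0.    0.    0.008]
[ 5.7 -6.8  0. ] [0.    0.    0.008]
[ 6.  -6.6  0. ] [0.    0.    0.008]
[ 6.3 -6.3  0. ] [0.    0.    0.008]
[ 6.6 -6.   0. ] [0.    0.    0.008]
```

Request:
apply_moves(deltas="3 -8 0 0 0 0.006 1;4 -8 0 0 0 0.006 1;4.4 -7.7 0 0 0 0.006 1;4.8 -7.5 0 0 0 0.006 1;5 -7.3 0 0 0 0.006 1;5.4 -7 0 0 0 0.006 1")

```text
clock: 7.85
tcp_pos: [494.1, -164.9, 224.7]
tool_rot: [1.574, 1.217, 0.021]
ft_force: [-2.9, 3.5, 8.9]
width: 16.4
```

```bash
python3 plan.py 1.5 0.4 8 173
```

```text
t 7.85 tcp [ 494.1 -164.9  224.7] q [-0.572  0.081 -0.635  0.557  0.195  1.01 ] F [-2.9  3.5  8.9] M [ 0.61  0.14 -0.06] w 16.4
[[ 0.346  0.938  0.018]
 [ 0.007  0.016 -1.   ]
 [-0.938  0.347 -0.001]]
phi 1.086 rad 170.8 tau 0.354
[ 4.6 -7.5 -0.3] [ 0.016 -0.007  0.006]
[ 5.  -7.3  0. ] [0.    0.    0.006]
[ 5.3 -7.1  0. ] [0.    0.    0.006]
[ 5.7 -6.8  0. ] [0.    0.    0.006]
[ 6.  -6.6  0. ] [0.    0.    0.006]
[ 6.3 -6.3  0. ] [0.    0.    0.006]
[ 6.6 -6.   0. ] [0.    0.    0.006]
[ 6.9 -5.7  0. ] [0.    0.    0.006]
```

Request:
apply_moves(deltas="4.6 -7.5 0 0 0 0.005 1;5 -7.3 0 0 0 0.005 1;5.3 -7 0 0 0 0.005 1;5.6 -6.8 0 0 0 0.005 1;6 -6.6 0 0 0 0.005 1;6.3 -6.3 0 0 0 0.005 1;6.6 -6 0 0 0 0.005 1;6.9 -5.7 0 0 0 0.005 1")

```text
clock: 8.65
tcp_pos: [468.9, -164.8, 173.5]
tool_rot: [1.579, 1.15, 0.026]
ft_force: [-4.3, 1.1, 8.6]
width: 16.0
```

```bash
python3 snap.py 6; python3 plan.py 1.75 0.45 10 172
```

```text
t 8.7 tcp [ 468.6 -164.8  172.5] q [-0.635  0.082 -0.822  0.328  0.254  0.962] F [-0.7  1.3  5.8] M [ 0.28 -0.22 -0.16] w 16.0
[[ 0.408  0.913  0.018]
 [ 0.011  0.015 -1.   ]
 [-0.913  0.408 -0.004]]
phi 1.430 rad 169.0 tau 0.420
[ 3.9 -3.8 -0.1] [ 0.015 -0.011  0.003]
[ 4.  -3.7  0. ] [0.    0.    0.003]
[ 4.1 -3.6  0. ] [0.    0.    0.003]
[ 4.2 -3.4  0. ] [0.    0.    0.003]
[ 4.3 -3.3  0. ] [0.    0.    0.003]
[ 4.4 -3.2  0. ] [0.    0.    0.003]
[ 4.5 -3.1  0. ] [0.    0.    0.003]
[ 4.6 -3.   0. ] [0.    0.    0.003]
[ 4.7 -2.8  0. ] [0.    0.    0.003]
[ 4.8 -2.7  0. ] [0.    0.    0.003]
```

View pics/s6.png

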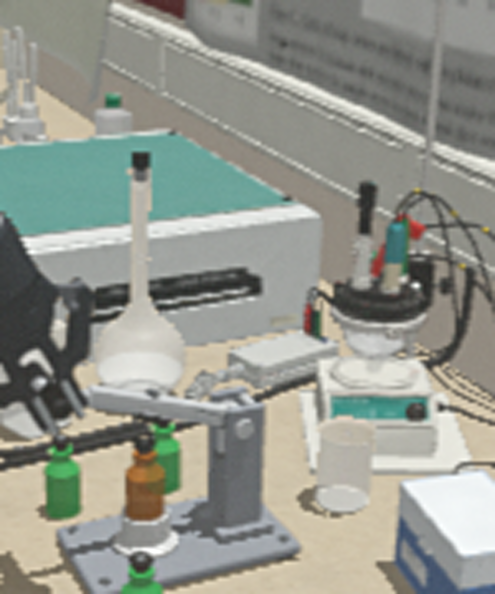

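Request:
apply_moves(deltas="4 -3.5 0 0 0 0.002 1;4 -3.5 0 0 0 0.002 1;4.2 -3.3 0 0 0 0.002 1;4.3 -3.1 0 0 0 0.002 1;4.5 -3 0 0 0 0.002 1;4.5 -2.8 0 0 0 0.002 1;4.5 -2.6 0 0 0 0 1;4.5 -2.4 0 0 0 0 1")

```text
clock: 9.5
tcp_pos: [462.0, -164.8, 136.8]
tool_rot: [1.586, 1.132, 0.028]
ft_force: [-3.7, 2.4, 6.5]
width: 15.6
```

```bash
python3 snap.py 7; python3 plan.py 1.75 0.45 4 170
```

```text
t 9.55 tcp [ 461.9 -164.9  136.3] q [-0.654  0.132 -0.9    0.19   0.271  0.952] F [-1.4  1.2  5.4] M [ 0.2   0.06 -0.08] w 15.9
[[ 0.425  0.905  0.014]
 [ 0.012  0.01  -1.   ]
 [-0.905  0.425 -0.006]]
phi 1.649 rad 168.2 tau 0.439
[ 3.5 -2.5 -0.1] [ 0.01  -0.012  0.003]
[ 3.5 -2.4  0. ] [0.    0.    0.003]
[ 3.6 -2.3  0. ] [0.    0.    0.003]
[ 3.6 -2.3  0. ] [0.    0.    0.003]
```

View pics/s7.png

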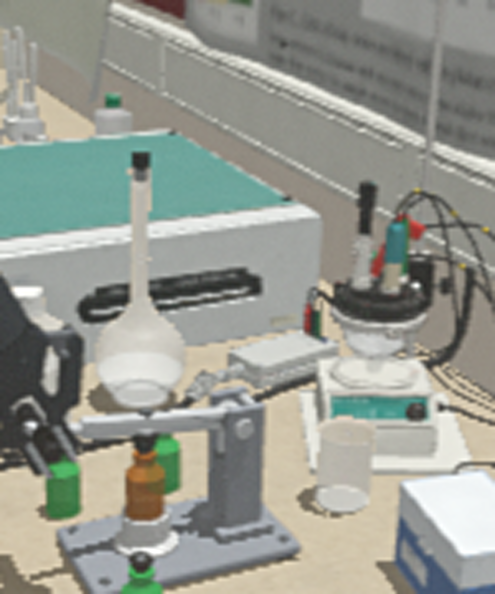

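Request:
apply_moves(deltas="3.5 -2.2 0 0 0 0 1;3.5 -2.2 0 0 0 0 1;3.5 -2 0 0 0 0 1;3.5 -2 0 0 0 0 1")

```text
clock: 9.95
tcp_pos: [461.3, -164.9, 123.0]
tool_rot: [1.589, 1.129, 0.03]
ft_force: [-5.3, 2.5, 11.3]
width: 15.8
```

```bash
python3 snap.py 8; python3 plan.py 1.75 0.45 4 168
```

```text
t 10.0 tcp [ 461.3 -164.9  122.7] q [-0.657  0.158 -0.92   0.142  0.275  0.95 ] F [-3.   1.7  9.1] M [ 0.37 -0.01 -0.06] w 16.6
[[ 0.428  0.904  0.014]
 [ 0.013  0.009 -1.   ]
 [-0.904  0.428 -0.008]]
phi 1.730 rad 168.1 tau 0.442
[ 0.8 -0.3 -0.2] [ 0.009 -0.013  0.002]
[ 0.8 -0.3  0. ] [0.    0.    0.002]
[ 0.8 -0.3  0. ] [0.    0.    0.002]
[ 0.8 -0.3  0. ] [0.    0.    0.002]
```

View pics/s8.png

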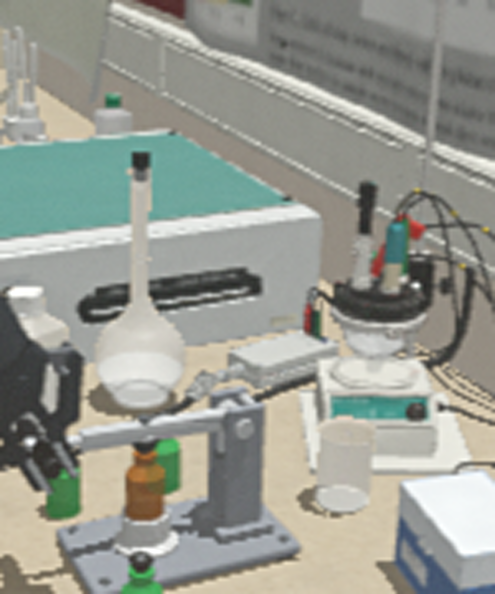

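Request:
apply_moves(deltas="2.7 -1.3 0 0 0 0 1;2.7 -1.3 0 0 0 0 1;2.7 -1.3 0 0 0 0 1")

```text
clock: 10.3
tcp_pos: [461.4, -164.9, 116.6]
tool_rot: [1.59, 1.127, 0.03]
ft_force: [-10.2, 2.5, 27.0]
width: 16.2
```

```bash
python3 plan.py 1.75 0.45 1 168
```

```text
t 10.3 tcp [ 461.4 -164.9  116.6] q [-0.658  0.171 -0.929  0.119  0.276  0.952] F [-10.2   2.5  27. ] M [0.7  0.47 0.13] w 16.2
[[ 0.429  0.903  0.012]
 [ 0.013  0.008 -1.   ]
 [-0.903  0.429 -0.008]]
phi 1.767 rad 168.0 tau 0.444
[-2.6  1.2 -0.2] [ 0.008 -0.013  0.006]
```

Request:
apply_moves(deltas="1.4 -0.7 0 0 0 0 1;1.4 -0.7 0 0 0 0 1")

```text
clock: 10.5
tcp_pos: [461.5, -165.0, 116.5]
tool_rot: [1.59, 1.125, 0.029]
ft_force: [-13.6, 3.7, 27.7]
width: 15.7
```

```bash
python3 plan.py 1.75 0.45 1 168; python3 - <<'E'
from h import *
im=r.capture("scene")[170:260,180:270]; cv2.imwrite("pics/s9.png",cv2.resize(im[:,:,::-1],None,fx=6,fy=6,interpolation=cv2.INTER_CUBIC))
print((proj("scene",press([(0,0,106),(0,0,110)],[548.3,-141.5,0]))-[180,170])*6)
im=r.capture("wrist"); cv2.imwrite("pics/w9.png",im[:,:,::-1])
E
```

```text
t 10.5 tcp [ 461.5 -165.   116.5] q [-0.659  0.171 -0.931  0.115  0.277  0.952] F [-13.6   3.7  27.7] M [0.77 1.12 0.18] w 15.7
[[ 0.431  0.902  0.011]
 [ 0.012  0.007 -1.   ]
 [-0.902  0.431 -0.008]]
phi 1.767 rad 167.9 tau 0.446
[-2.7  1.1 -0.3] [ 0.007 -0.012  0.004]
[[258.74502639 280.60774225]
 [258.65981102 272.90974576]]
```

View pics/s9.png

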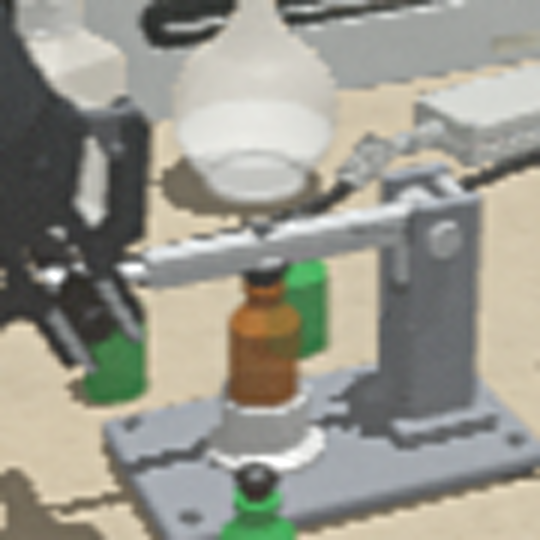

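View pics/w9.png

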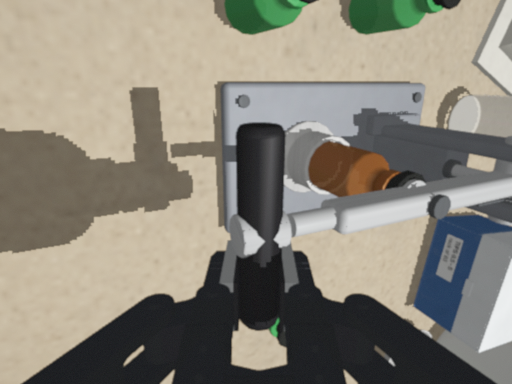

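```bash
python3 plan.py 1.37 0.38 14 169
```

```text
t 10.6 tcp [ 461.5 -165.   116.5] q [-0.659  0.171 -0.931  0.115  0.277  0.952] F [-12.    3.9  25.6] M [0.8  1.   0.14] w 16.1
[[ 0.431  0.902  0.011]
 [ 0.012  0.007 -1.   ]
 [-0.902  0.431 -0.008]]
phi 1.768 rad 167.9 tau 0.446
[-4.3  1.9 -0.3] [ 0.007 -0.012 -0.005]
[-4.3  2.   0. ] [ 0.     0.    -0.005]
[-4.3  2.1  0. ] [ 0.     0.    -0.005]
[-4.2  2.2  0. ] [ 0.     0.    -0.005]
[-4.2  2.3  0. ] [ 0.     0.    -0.005]
[-4.1  2.4  0. ] [ 0.     0.    -0.005]
[-4.   2.5  0. ] [ 0.     0.    -0.005]
[-4.   2.6  0. ] [ 0.     0.    -0.005]
[-3.9  2.7  0. ] [ 0.     0.    -0.005]
[-3.9  2.8  0. ] [ 0.     0.    -0.005]
[-3.8  2.9  0. ] [ 0.     0.    -0.005]
[-3.7  3.   0. ] [ 0.     0.    -0.005]
[-3.6  3.1  0. ] [ 0.     0.    -0.005]
[-3.6  3.2  0. ] [ 0.     0.    -0.005]
```

Request:
apply_moves(deltas="-2.5 1.2 0 0 0 -0.003 1;-4 2 0 0 0 -0.003 1;-4.2 2.1 0 0 0 -0.003 1;-4.2 2.2 0 0 0 -0.003 1;-4.2 2.3 0 0 0 -0.003 1;-4.1 2.4 0 0 0 -0.003 1;-4 2.5 0 0 0 -0.003 1;-4 2.6 0 0 0 -0.003 1;-3.9 2.7 0 0 0 -0.003 1;-3.9 2.8 0 0 0 -0.003 1")

```text
clock: 11.6
tcp_pos: [467.0, -164.9, 165.9]
tool_rot: [1.595, 1.157, 0.034]
ft_force: [-2.7, 2.3, 4.3]
width: 15.8
```

```bash
python3 snap.py 10; python3 plan.py 1.0 0.28 16 170
```

```text
t 11.65 tcp [ 467.1 -164.9  166.6] q [-0.637  0.093 -0.825  0.321  0.253  0.966] F [-2.   1.7  5.9] M [0.42 0.33 0.07] w 15.9
[[ 0.402  0.916  0.012]
 [ 0.014  0.008 -1.   ]
 [-0.916  0.402 -0.01 ]]
phi 1.467 rad 168.7 tau 0.413
[-3.8  3.1 -0.2] [ 0.008 -0.014 -0.008]
[-3.7  3.2  0. ] [ 0.     0.    -0.008]
[-3.7  3.3  0. ] [ 0.     0.    -0.008]
[-3.6  3.4  0. ] [ 0.     0.    -0.008]
[-3.5  3.4  0. ] [ 0.     0.    -0.008]
[-3.5  3.5  0. ] [ 0.     0.    -0.008]
[-3.4  3.6  0. ] [ 0.     0.    -0.008]
[-3.3  3.6  0. ] [ 0.     0.    -0.008]
[-3.2  3.7  0. ] [ 0.     0.    -0.008]
[-3.2  3.8  0. ] [ 0.     0.    -0.008]
[-3.1  3.9  0. ] [ 0.     0.    -0.008]
[-3.   3.9  0. ] [ 0.     0.    -0.008]
[-2.9  4.   0. ] [ 0.     0.    -0.008]
[-2.8  4.   0. ] [ 0.     0.    -0.008]
[-2.8  4.1  0. ] [ 0.     0.    -0.008]
[-2.7  4.2  0. ] [ 0.     0.    -0.008]
```

View pics/s10.png

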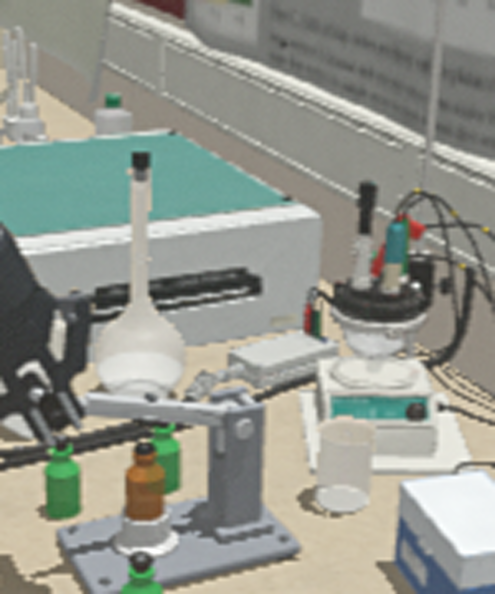

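Request:
apply_moves(deltas="-3.8 3.1 0 0 0 -0.005 1;-3.7 3.2 0 0 0 -0.005 1;-3.7 3.3 0 0 0 -0.005 1;-3.6 3.4 0 0 0 -0.005 1;-3.5 3.4 0 0 0 -0.005 1;-3.5 3.5 0 0 0 -0.005 1;-3.4 3.6 0 0 0 -0.005 1;-3.3 3.6 0 0 0 -0.005 1;-3.2 3.7 0 0 0 -0.005 1;-3.2 3.8 0 0 0 -0.005 1;-3.1 3.9 0 0 0 -0.005 1;-3 3.9 0 0 0 -0.005 1;-2.9 4 0 0 0 -0.005 1;-2.8 4 0 0 0 -0.005 1")

```text
clock: 13.05
tcp_pos: [500.2, -164.8, 232.5]
tool_rot: [1.603, 1.233, 0.044]
ft_force: [9.8, 1.2, -7.9]
width: 16.3
```

```bash
python3 plan.py 0.55 0.1 18 170
```

```text
t 13.05 tcp [ 500.2 -164.8  232.5] q [-0.564  0.093 -0.593  0.604  0.19   1.023] F [ 9.8  1.2 -7.9] M [ 0.01 -0.38 -0.14] w 16.3
[[ 0.331  0.943  0.013]
 [ 0.015  0.009 -1.   ]
 [-0.943  0.331 -0.011]]
phi 1.029 rad 171.1 tau 0.338
[-2.1  4.  -0.1] [ 0.009 -0.015 -0.013]
[-2.1  4.   0. ] [ 0.     0.    -0.013]
[-2.  4.  0.] [ 0.     0.    -0.013]
[-2.   4.1  0. ] [ 0.     0.    -0.013]
[-1.9  4.1  0. ] [ 0.     0.    -0.013]
[-1.9  4.1  0. ] [ 0.     0.    -0.013]
[-1.8  4.1  0. ] [ 0.     0.    -0.013]
[-1.8  4.2  0. ] [ 0.     0.    -0.013]
[-1.7  4.2  0. ] [ 0.     0.    -0.013]
[-1.6  4.2  0. ] [ 0.     0.    -0.013]
[-1.6  4.2  0. ] [ 0.     0.    -0.013]
[-1.5  4.2  0. ] [ 0.     0.    -0.013]
[-1.5  4.3  0. ] [ 0.     0.    -0.013]
[-1.4  4.3  0. ] [ 0.     0.    -0.013]
[-1.3  4.3  0. ] [ 0.     0.    -0.013]
[-1.3  4.3  0. ] [ 0.     0.    -0.013]
[-1.2  4.3  0. ] [ 0.     0.    -0.013]
[-1.2  4.3  0. ] [ 0.     0.    -0.013]
```

Request:
apply_moves(deltas="-1.5 4 0 0 0 -0.01 1;-1.7 4 0 0 0 -0.01 1;-1.8 4 0 0 0 -0.01 1;-1.8 4 0 0 0 -0.01 1;-1.8 4 0 0 0 -0.01 1;-1.8 4 0 0 0 -0.01 1;-1.7 4.1 0 0 0 -0.01 1;-1.7 4.1 0 0 0 -0.01 1;-1.6 4.1 0 0 0 -0.01 1;-1.5 4.2 0 0 0 -0.01 1;-1.5 4.2 0 0 0 -0.01 1;-1.4 4.2 0 0 0 -0.01 1;-1.4 4.2 0 0 0 -0.01 1;-1.3 4.2 0 0 0 -0.01 1")

```text
clock: 14.45
tcp_pos: [548.1, -164.9, 272.9]
tool_rot: [1.618, 1.396, 0.056]
ft_force: [-2.6, 1.4, 6.1]
width: 16.2
```

```bash
python3 plan.py 0.2 -0.05 16 169.5
```

```text
t 14.45 tcp [ 548.1 -164.9  272.9] q [-0.465  0.236 -0.267  0.916  0.087  1.104] F [-2.6  1.4  6.1] M [ 0.26  1.19 -0.13] w 16.2
[[ 0.174  0.985  0.009]
 [ 0.01   0.008 -1.   ]
 [-0.985  0.174 -0.008]]
phi 0.660 rad 172.9 tau 0.175
[-1.3  4.8 -0.1] [ 0.008 -0.01  -0.014]
[-1.2  4.8  0. ] [ 0.     0.    -0.014]
[-1.1  4.8  0. ] [ 0.     0.    -0.014]
[-1.   4.8  0. ] [ 0.     0.    -0.014]
[-1.   4.8  0. ] [ 0.     0.    -0.014]
[-0.9  4.8  0. ] [ 0.     0.    -0.014]
[-0.8  4.8  0. ] [ 0.     0.    -0.014]
[-0.7  4.8  0. ] [ 0.     0.    -0.014]
[-0.7  4.9  0. ] [ 0.     0.    -0.014]
[-0.6  4.9  0. ] [ 0.     0.    -0.014]
[-0.5  4.9  0. ] [ 0.     0.    -0.014]
[-0.4  4.9  0. ] [ 0.     0.    -0.014]
[-0.4  4.9  0. ] [ 0.     0.    -0.014]
[-0.3  4.9  0. ] [ 0.     0.    -0.014]
[-0.2  4.9  0. ] [ 0.     0.    -0.014]
[-0.2  4.9  0. ] [ 0.     0.    -0.014]
```

Request:
apply_moves(deltas="-1.3 4.5 0 0 0 -0.01 1;-1.3 4.5 0 0 0 -0.01 1;-1.2 4.5 0 0 0 -0.01 1;-1.1 4.5 0 0 0 -0.01 1;-1.1 4.5 0 0 0 -0.01 1;-1 4.5 0 0 0 -0.01 1;-0.9 4.5 0 0 0 -0.01 1;-0.8 4.5 0 0 0 -0.01 1;-0.7 4.5 0 0 0 -0.01 1;-0.6 4.5 0 0 0 -0.01 1;-0.5 4.5 0 0 0 -0.01 1;-0.4 4.5 0 0 0 -0.01 1")

```text
clock: 15.65
tcp_pos: [607.2, -164.9, 294.0]
tool_rot: [1.712, 1.52, 0.15]
ft_force: [-1.7, 0.1, 3.0]
width: 15.8
```

```bash
python3 snap.py 11; python3 plan.py 0.0 -0.15 14 172
```

```text
t 15.7 tcp [ 607.9 -164.9  294. ] q [-0.394  0.42   0.063  1.17   0.026  1.168] F [-1.7  0.4  7.3] M [ 0.13  0.82 -0.12] w 16.2
[[ 0.05   0.999  0.01 ]
 [ 0.008  0.009 -1.   ]
 [-0.999  0.05  -0.007]]
phi 0.293 rad 175.2 tau 0.050
[ 0.   3.6 -0.2] [ 0.009 -0.008 -0.014]
[0.  3.6 0. ] [ 0.     0.    -0.014]
[0.1 3.6 0. ] [ 0.     0.    -0.014]
[0.1 3.6 0. ] [ 0.     0.    -0.014]
[0.1 3.6 0. ] [ 0.     0.    -0.014]
[0.1 3.6 0. ] [ 0.     0.    -0.014]
[0.2 3.6 0. ] [ 0.     0.    -0.014]
[0.2 3.6 0. ] [ 0.     0.    -0.014]
[0.2 3.6 0. ] [ 0.     0.    -0.014]
[0.2 3.6 0. ] [ 0.     0.    -0.014]
[0.3 3.6 0. ] [ 0.     0.    -0.014]
[0.3 3.6 0. ] [ 0.     0.    -0.014]
[0.3 3.6 0. ] [ 0.     0.    -0.014]
[0.3 3.6 0. ] [ 0.     0.    -0.014]
```

View pics/s11.png

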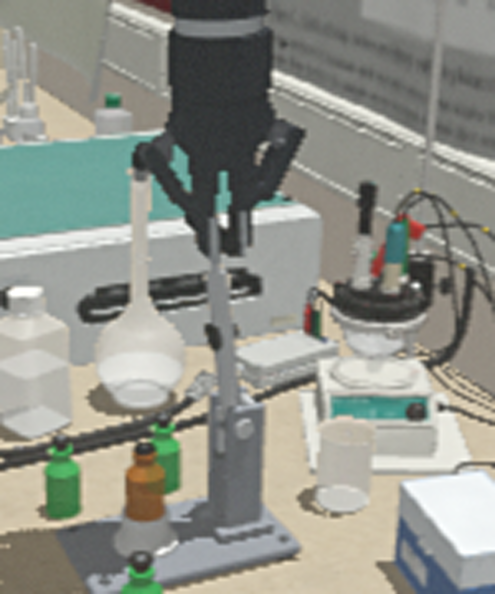

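Request:
apply_moves(deltas="0 4 0 0 0 -0.01 1;0 4 0 0 0 -0.01 1;0 4 0 0 0 -0.01 1;0.1 4 0 0 0 -0.01 1;0.1 4 0 0 0 -0.01 1;0.2 4 0 0 0 -0.01 1;0.2 4 0 0 0 -0.01 1;0.3 3.5 0 0 0 -0.01 1;0.3 3.5 0 0 0 -0.01 1;0.3 3 0 0 0 -0.01 1")

```text
clock: 16.7
tcp_pos: [648.8, -164.9, 293.2]
tool_rot: [-1.665, 1.51, 3.057]
ft_force: [-3.2, -0.8, 4.9]
width: 15.6
```

```bash
python3 plan.py 0.0 -0.15 4 174
```

```text
t 16.7 tcp [ 648.8 -164.9  293.2] q [-0.352  0.591  0.337  1.375 -0.016  1.21 ] F [-3.2 -0.8  4.9] M [-0.03  1.35 -0.13] w 15.6
[[-0.06   0.998  0.009]
 [ 0.005  0.01  -1.   ]
 [-0.998 -0.06  -0.006]]
phi 0.057 rad 174.4 tau -0.060
[ 0.3  2.4 -0.2] [ 0.01  -0.005 -0.022]
[0.2 2.4 0. ] [ 0.     0.    -0.022]
[0.2 2.4 0. ] [ 0.     0.    -0.022]
[0.2 2.4 0. ] [ 0.     0.    -0.022]
```

Next I creep the last 10 mm back to the rest stop and watch the force along x.

Request:
apply_moves(deltas="0.2 2.5 0 0 0 -0.005 1;0.2 2.5 0 0 0 -0.005 1;0.2 2.5 0 0 0 -0.005 1;0.2 2 0 0 0 -0.005 1;0.2 2 0 0 0 -0.005 1")

```text
clock: 17.2
tcp_pos: [659.5, -164.9, 291.1]
tool_rot: [-1.627, 1.478, 3.095]
ft_force: [-11.2, 1.1, 10.3]
width: 15.9
```

```bash
python3 snap.py 12; python3 plan.py 0.0 -0.15 1 174
```

```text
t 17.25 tcp [ 659.5 -164.9  291.1] q [-0.342  0.645  0.423  1.438 -0.027  1.221] F [-8.   0.3  9. ] M [-0.03  2.06 -0.14] w 15.6
[[-0.093  0.996  0.009]
 [ 0.004  0.01  -1.   ]
 [-0.996 -0.093 -0.005]]
phi -0.006 rad 173.9 tau -0.093
[-0.2 -1.1 -0.2] [ 0.01  -0.004 -0.057]
```

View pics/s12.png

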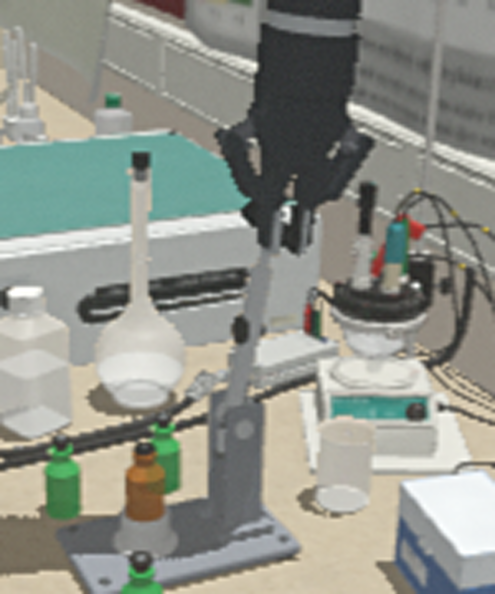

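The lever is back on its rest stop: x force is now −8 to −11 N at the same position as the start. I'll open the jaws and rise.

Request:
apply_moves(deltas="0 -0.5 0 0 0 0 0.6;0 0 0 0 0 0 0.2;0 0 0 0 0 0 -0.5;0 0 0 0 0 0 -1;0 0 0 0 0 0 -1;0 0 0 0 0 0 -1;0 0 0 0 0 0 -1;-15 0 0 0 0 0 -1;-25 0 0 0 0 0.05 -1;-25 0 0 0 0 0 -1;-20 0 0 0 0 0 -1;0 0 0 0 0 0 -1")

```text
clock: 18.45
tcp_pos: [664.8, -164.5, 375.0]
tool_rot: [-1.764, 1.525, 2.959]
ft_force: [0.6, -0.3, 1.5]
width: 85.5
```

```bash
python3 - <<'E'
from h import *
show()
im=r.capture("scene")[80:260,180:330]; cv2.imwrite("pics/s13.png",cv2.resize(im[:,:,::-1],None,fx=3.3,fy=3.3,interpolation=cv2.INTER_CUBIC))
Ry=np.c_[[0,0,-1.],[0,1,0],[1,0,0]]; togo([548,-141.5,360],Ry)
im=r.capture("wrist"); cv2.imwrite("pics/w13.png",im[:,:,::-1])
E
```

```text
t 18.45 tcp [ 664.8 -164.5  375. ] q [-0.347  0.622  0.594  1.588 -0.008  1.213] F [ 0.6 -0.3  1.5] M [-0.02 -0.04 -0.03] w 85.5
[[-0.045  0.999  0.01 ]
 [ 0.008  0.011 -1.   ]
 [-0.999 -0.045 -0.009]]
shift tool [  19.  -115.6  -24. ]
rotvec tool [-1.56  -0.044  0.03 ]
```

View pics/s13.png

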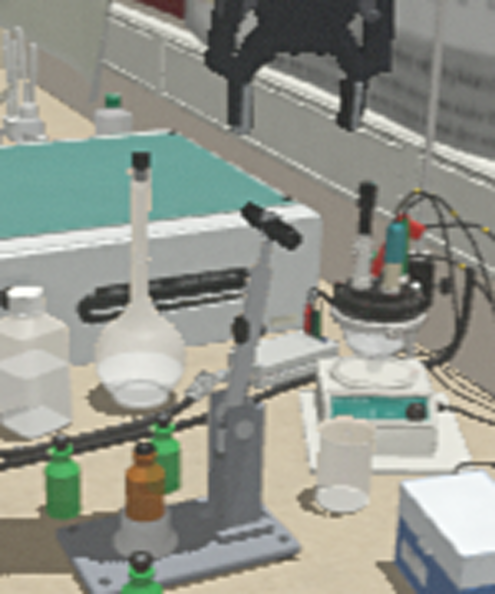

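View pics/w13.png

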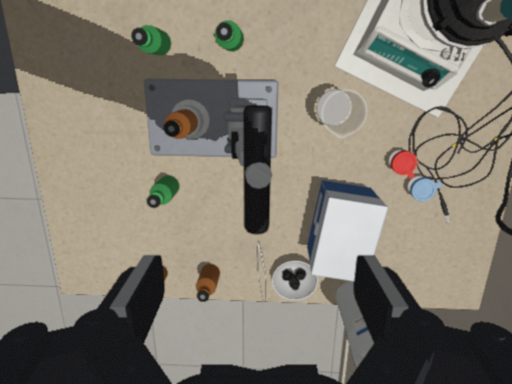

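Request:
apply_moves(deltas="0 -30 -6 0 0 0 -1;0 -30 -6 0 0 0 -1;0 -30 -6 0 0 0 -1;0 -25 -6 -0.14 0 0 -1;0 0 0 -0.14 0 0 -1;0 0 0 -0.14 0 0 -1;0 0 0 -0.14 0 0 -1;0 0 0 -0.14 0 0 -1;0 0 0 -0.14 0 0 -1;0 0 0 -0.14 0 0 -1;0 0 0 -0.14 0 0 -1;0 0 0 -0.14 0 0 -1;0 0 0 -0.1 0 0 -1;0 0 0 -0.05 0 0 -1;0 0 0 0 0 0 -1")

```text
clock: 20.05
tcp_pos: [533.7, -136.1, 346.9]
tool_rot: [2.952, 1.477, 2.862]
ft_force: [0.9, 0.0, -0.4]
width: 85.4
```

```bash
cat >> h.py <<'E'
Ry=np.c_[[0,0,-1.],[0,1,0],[1,0,0]]
E
python3 - <<'E'
from h import *
show(); togo([548,-141.5,230],Ry)
im=r.capture("wrist"); cv2.imwrite("pics/w14.png",im[:,:,::-1])
print(proj("wrist",press([(0,0,110),(0,0,48),(0,0,40)],[548.3,-141.5,0])).round(0))
E
```

```text
t 20.05 tcp [ 533.7 -136.1  346.9] q [-0.379  0.36   0.103  1.407 -0.009 -0.288] F [ 0.9  0.  -0.4] M [-0.1  -0.11 -0.02] w 85.4
[[-0.09   0.091  0.992]
 [ 0.026  0.996 -0.089]
 [-0.996  0.018 -0.092]]
shift tool [115.   -6.2  25.5]
rotvec tool [-0.09  -0.092 -0.022]
[[252. 187.]
 [252. 176.]
 [252. 175.]]
```

View pics/w14.png

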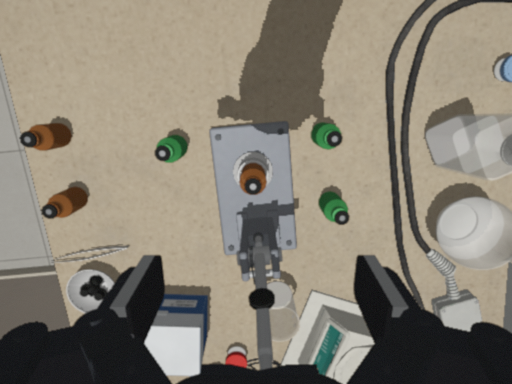

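Request:
apply_moves(deltas="5 -2 6 -0.06 -0.06 -0.015 -1;15 -2 7 -0.02 -0.02 0 -1;20 -1 5 0 0 0 -1;25 0 0 0 0 0 -1;25 0 0 0 0 0 -1;20 0 0 0 0 0 -1;5 0 0 0 0 0 -1;0 0 0 0 0 0 -1")

```text
clock: 20.9
tcp_pos: [547.1, -139.9, 222.1]
tool_rot: [2.616, 1.554, 2.599]
ft_force: [1.3, 0.5, -0.0]
width: 85.2
```

```bash
python3 - <<'E'
from h import *
show(); togo([548.3,-142,150],Ry)
P=r.camera_params("wrist"); im=r.capture("wrist"); cv2.imwrite("pics/w15.png",cv2.resize(im[100:300,130:380,::-1],None,fx=3,fy=3,interpolation=cv2.INTER_CUBIC))
print((proj("wrist",press([(0,0,110),(0,0,85),(0,0,48)],[548.3,-141.5,0]),P).round(0)-[130,100])*3)
E
```

```text
t 20.9 tcp [ 547.1 -139.9  222.1] q [-0.382  0.383 -0.178  1.026  0.003 -0.366] F [ 1.3  0.5 -0. ] M [-0.02 -0.06  0.02] w 85.2
[[-0.014  0.017  1.   ]
 [ 0.008  1.    -0.017]
 [-1.     0.008 -0.014]]
shift tool [72.  -2.7  2.2]
rotvec tool [-0.017 -0.014 -0.008]
[[378. 288.]
 [378. 258.]
 [378. 222.]]
```

View pics/w15.png

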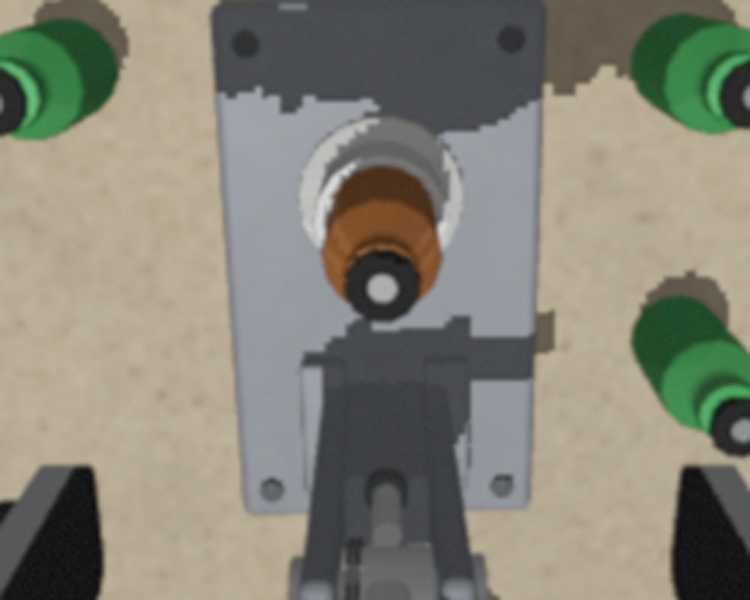

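```bash
python3 - <<'E'
from h import *
for uv in [(303,360),(330,385)]:
    for z in (16,140): print(ray("wrist",(130+uv[0]/3,100+uv[1]/3),z).round(0))
print(ray("wrist",(130+381/3,100+287/3),110).round(1))
for uv in [(40,120),(690,110),(680,330)]: print(ray("wrist",(130+uv[0]/3,100+uv[1]/3),20).round(0))
togo([548.3,-141,68],Ry)
E
```

```text
[ 608. -170.   16.]
[ 555. -159.  140.]
[ 618. -160.   16.]
[ 561. -153.  140.]
[ 548.1 -141.   110. ]
[ 520. -252.   20.]
[520. -39.  20.]
[598. -36.  20.]
shift tool [154.4  -2.3   3.2]
rotvec tool [-0.017 -0.014 -0.008]
```

Request:
apply_moves(deltas="10 -1 1.5 -0.01 -0.007 -0.004 -1;25 -1 1.5 0 0 0 -1;25 0 0 0 0 0 -1;20 0 0 0 0 0 -1;10 0 0 0 0 0 -1;0 0 0 0 0 0 -1")

```text
clock: 21.55
tcp_pos: [555.9, -144.1, 138.0]
tool_rot: [-0.187, 1.564, -0.195]
ft_force: [0.5, 1.0, -0.2]
width: 85.6
```

```bash
python3 - <<'E'
from h import *
show(); togo([548.2,-141,68],Ry)
E
```

```text
t 21.55 tcp [ 555.9 -144.1  138. ] q [-0.383  0.46  -0.292  0.812  0.001 -0.375] F [ 0.5  1.  -0.2] M [0.08 0.05 0.02] w 85.6
[[ 0.007  0.008  1.   ]
 [-0.001  1.    -0.008]
 [-1.    -0.001  0.007]]
shift tool [70.   3.1 -8.2]
rotvec tool [-0.008  0.007  0.001]
```

Request:
apply_moves(deltas="5 1.5 -4 -0.005 0.004 0 -1;15 1 -3 0 0 0 -1;15 0 0 0 0 0 -1;10 0 0 0 0 0 -1;0 0 0 0 0 0 -1")

```text
clock: 22.05
tcp_pos: [552.4, -142.9, 97.2]
tool_rot: [-0.414, 1.558, -0.417]
ft_force: [-1.2, 0.1, -0.1]
width: 85.3
```

```bash
python3 - <<'E'
from h import *
show(); togo([548.2,-141,68],Ry)
im=r.capture("wrist"); cv2.imwrite("pics/w16.png",im[:,:,::-1])
E
```

```text
t 22.05 tcp [ 552.4 -142.9   97.2] q [-0.382  0.498 -0.351  0.71  -0.    -0.38 ] F [-1.2  0.1 -0.1] M [0.03 0.01 0.04] w 85.3
[[ 0.011  0.002  1.   ]
 [-0.005  1.    -0.002]
 [-1.    -0.005  0.011]]
shift tool [29.1  2.  -4.6]
rotvec tool [-0.002  0.011  0.005]
```

View pics/w16.png

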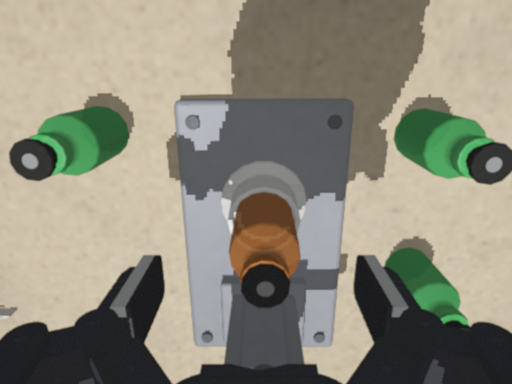

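Request:
apply_moves(deltas="5 1.5 -4 0 0.008 0.003 -1;10 0.5 -1 0 0 0 -1;8 0 0 0 0 0 -1;4 0 0 0 0 0 -1;0 0 0 0 0 0 -1")

```text
clock: 22.6
tcp_pos: [549.0, -141.4, 70.6]
tool_rot: [-0.466, 1.563, -0.468]
ft_force: [-0.2, 0.8, -0.2]
width: 85.8
```

```bash
python3 - <<'E'
from h import *
show(); togo([548.2,-141,68],Ry)
E
```

```text
t 22.6 tcp [ 549.  -141.4   70.6] q [-0.382  0.529 -0.38   0.654 -0.001 -0.38 ] F [-0.2  0.8 -0.2] M [ 0.02 -0.01  0.  ] w 85.8
[[ 0.007  0.002  1.   ]
 [-0.003  1.    -0.002]
 [-1.    -0.003  0.007]]
shift tool [ 2.6  0.4 -0.9]
rotvec tool [-0.002  0.007  0.003]
```

Request:
apply_moves(deltas="1.5 0.3 -0.8 0 0.005 0.002 -0.5;0 0 0 0 0 0 0;0 0 0 0 0 0 0.2;0 0 0 0 0 0 0.6;0 0 0 0 0 0 1;0 0 0 0 0 0 1;0 0 0 0 0 0 1", squeeze=35)

```text
clock: 23.3
tcp_pos: [548.6, -141.3, 69.4]
tool_rot: [-0.664, 1.569, -0.666]
ft_force: [-0.0, -0.1, -0.6]
width: 32.8
```

```bash
python3 snap.py 17; python3 - <<'E'
from h import *
show(); togo([548.2,-141,68],Ry)
E
```

```text
t 23.35 tcp [ 548.6 -141.3   69.4] q [-0.382  0.533 -0.376  0.659 -0.001 -0.38 ] F [-0.8 -0.4 -0.5] M [ 0.01 -0.06  0.01] w 32.9
[[ 0.002  0.002  1.   ]
 [-0.001  1.    -0.002]
 [-1.    -0.001  0.002]]
shift tool [ 1.4  0.3 -0.4]
rotvec tool [-0.002  0.002  0.001]
```

View pics/s17.png

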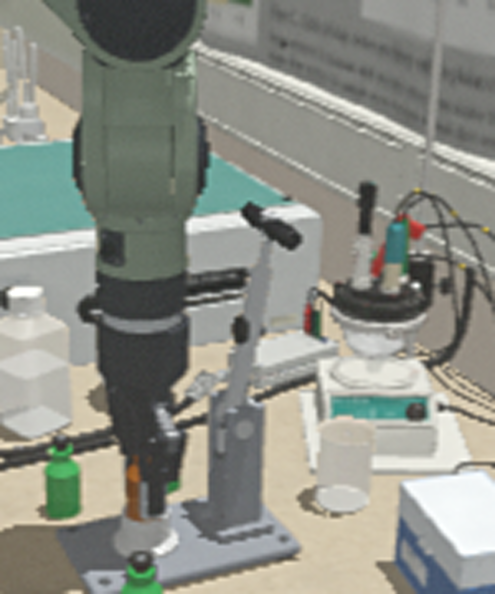

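Request:
apply_moves(deltas="-3 0 0 0 0 0 1;-5 0 0 0 0 0 1;-7 0 0 0 0 0 1;-10 0 0 0 0 0 1")

```text
clock: 23.75
tcp_pos: [547.4, -140.9, 94.8]
tool_rot: [-2.824, 1.57, -2.826]
ft_force: [-0.6, -0.2, -1.3]
width: 33.1
```

```bash
python3 - <<'E'
from h import *
show(); togo([548.6,-141.3,215],Ry)
E
```

```text
t 23.75 tcp [ 547.4 -140.9   94.8] q [-0.382  0.5   -0.354  0.718 -0.001 -0.38 ] F [-0.6 -0.2 -1.3] M [ 0.    0.02 -0.  ] w 33.1
[[-0.001  0.002  1.   ]
 [-0.     1.    -0.002]
 [-1.    -0.    -0.001]]
shift tool [-120.2   -0.5    1.1]
rotvec tool [-0.002 -0.001  0.   ]
```

Request:
apply_moves(deltas="-10 0 0.5 0 0 0 1;-12 0 0.3 0 0 0 1;-12 0 0.3 0 0 0 1;-12 0 0 0 0 0 1;-12 0 0 0 0 0 1;-12 0 0 0 0 0 1;-12 0 0 0 0 0 1;-12 0 0 0 0 0 1;-10 0 0 0 0 0 1;-6 0 0 0 0 0 1;-3 0 0 0 0 0 1;0 0 0 0 0 0 1;0 0 0 0 0 0 1;0 0 0 0 0 0 1")

```text
clock: 25.15
tcp_pos: [549.6, -141.1, 221.1]
tool_rot: [-0.531, 1.567, -0.533]
ft_force: [-0.6, -0.5, -0.1]
width: 32.8
```

```bash
python3 - <<'E'
from h import *
show()
im=r.capture("scene"); cv2.imwrite("pics/s18.png",cv2.resize(im[60:260,160:320,::-1],None,fx=3,fy=3,interpolation=cv2.INTER_CUBIC))
cv2.imwrite("pics/s18v.png",cv2.resize(im[150:230,190:260,::-1],None,fx=7,fy=7,interpolation=cv2.INTER_CUBIC))
im=r.capture("top"); cv2.imwrite("pics/t18.png",im[:,:,::-1])
im=r.capture("wrist"); cv2.imwrite("pics/w18.png",im[:,:,::-1])
E
```

```text
t 25.15 tcp [ 549.6 -141.1  221.1] q [-0.381  0.374 -0.194  0.998 -0.001 -0.379] F [-0.6 -0.5 -0.1] M [ 0.02  0.02 -0.04] w 32.8
[[ 0.003  0.002  1.   ]
 [-0.002  1.    -0.002]
 [-1.    -0.002  0.003]]
```

View pics/s18.png

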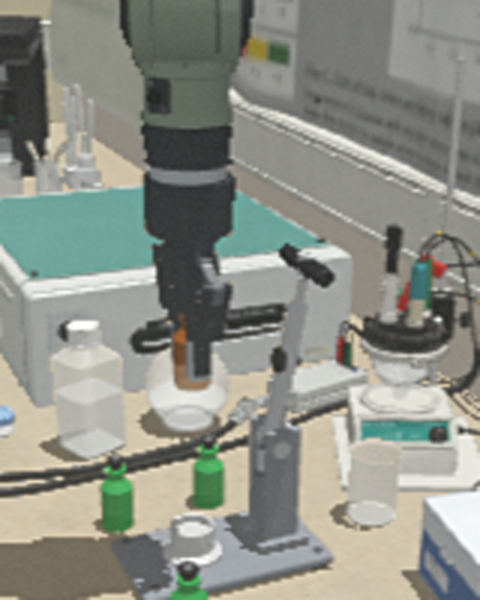

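View pics/w18.png

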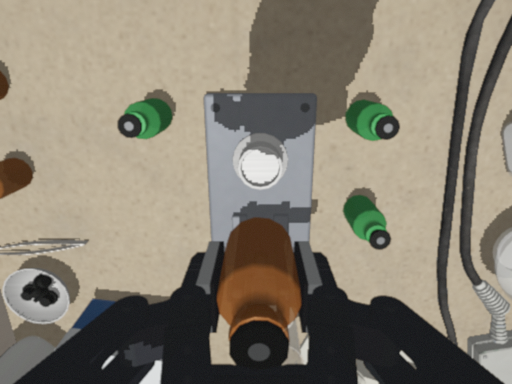

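View pics/t18.png

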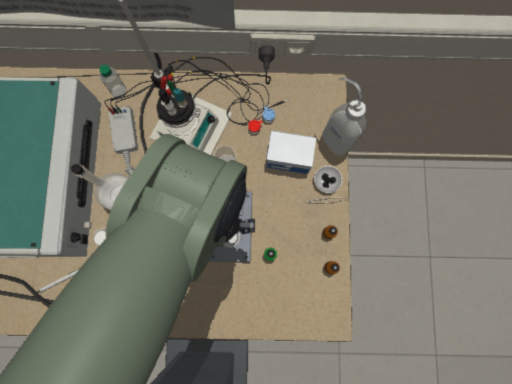

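View pics/s18v.png

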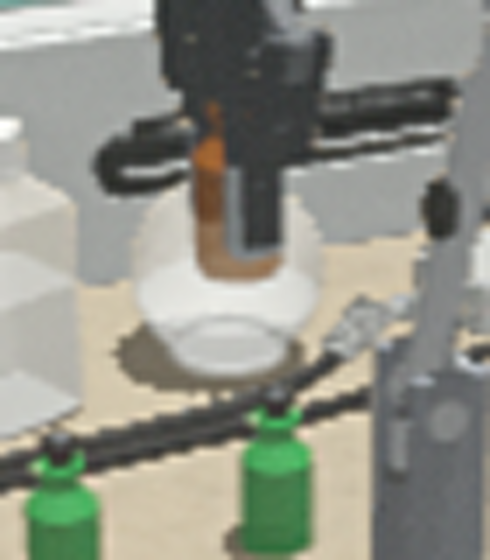

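```bash
python3 - <<'E'
import cv2,numpy as np
a=cv2.imread("pics/scene1c.png"); b=cv2.imread("pics/s13.png")
c=[cv2.resize(x[420:560,90:200],None,fx=3.5,fy=3.5) for x in (a,b)]
cv2.imwrite("pics/cmp.png",np.hstack(c))
E
```

```text
(no output)
```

View pics/cmp.png

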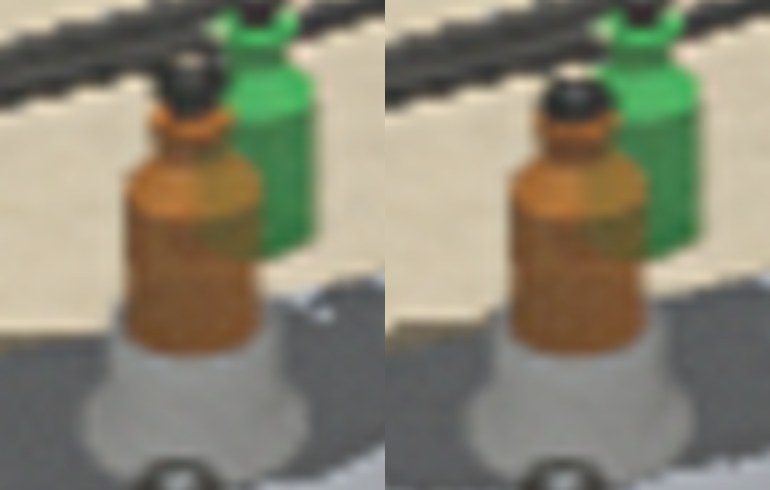

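The stopper dropped about 22 px in the enlarged crop, which is roughly 6 mm. Its flange now sits on the glass. The vial is held upright about 15 cm above the seat, and the lever is at rest.

```bash
python3 - <<'E'
from h import *
show(); print(r.observe()['dq'].round(4)); print(r.sign_off())
E
```

```text
t 25.3 tcp [ 549.6 -141.1  221.2] q [-0.381  0.374 -0.194  0.999 -0.001 -0.379] F [-0.6 -0.2 -0.7] M [-0.03  0.02 -0.  ] w 33.1
[[ 0.003  0.002  1.   ]
 [-0.002  1.    -0.002]
 [-1.    -0.002  0.003]]
[-0.0019 -0.0026  0.0029  0.0012 -0.0003  0.0007]
the job is handed in; nothing more can be done
None
```

I pressed the stopper home, eased the lever back to rest and lifted the brown vial out of the press. I handed the job in at 25.3 s with the vial held upright and still.

**Lever:** I gripped the grip bar beside the lever and pulled it down until it stopped moving. There the wrist force was about 30 N, where seating the stopper needs about 10 N. I kept hold of the bar and brought the lever back up over about 6.6 s, then let go only once it was against its rest stop.

**Vial:** I took it by the glass body with a 35 N squeeze. The TCP rose from 69 mm to 221 mm, so the vial is about 15 cm above its seat.

**Last checks:**
- **Stopper:** before-and-after pictures show it dropped about 2 pixels, or roughly 6 mm, and the flange looks flush on the glass. At that picture resolution this is only good to about 1–2 mm.
- **Hold:** the arm was still and the jaws stood 33 mm apart on the 34 mm body. The tool was within 0.2° of vertical.
- **Surroundings:** I saw no change in the finished vials, the beaker or the green look-alikes. The arm hid some of them in the last top picture, but each was visible in another view.

**What disagreed:** while the lever swung, the bar rolled about 5 mm towards the fingertips. I allowed for this with small corrections, and the highest force I read was about 31 N. The readings came only between moves, so short peaks could have been missed.

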